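Close and latch the garnish station's sliding cover

TASK

Shut the garnish station's sliding cover: with the fingertips press the long spring catch beside the housing down and, holding it down, push the cover's upright lip along until its ear is past the stop tab and the cover is fully home, then let go so that the catch springs up behind the ear. Only press and push: do not lift or tip the cover, and leave the other things on the counter where they are.

Things in the scene. Friction and masses are not known exactly. Their poses are not given: they have to be found in the camera images.
- station: Fixed steel garnish housing 130 (x) x 340 (y) x 100 mm high: chilli well in its +y half, flat deck in its -y half, end walls rising 12 mm above the top; the one stopping the cover has its inner face at y = 160. Origin: centre of the underside, on the counter, z up. The cover closes towards +y; the catch is on the +x side. 'Station' numbers below are mm in this frame.
- cover: Loose aluminium plate 142 (x) x 170 (y) x 6 mm, 0.9 kg, lying on the housing (station z = 100), guided by 12 mm skirts with 2 mm play; slides with a few N. Knob 28 mm wide, top 32 mm above the underside. An ear (y -15 to 15, 6 mm thick) sticks out to x = 142 over the catch. Origin: middle of the underside, axes as station's. Station y: start -70 to -35, home 75.
- lip (a point): Middle of the rear (-y) face of the upright lip on the rear edge of the cover's ear: plate 50 mm wide (station x 92 to 142), 4 mm thick, 30 mm high (station z 100 to 130, this point at 115). Push here towards station +y. With the cover fully home this point is at station y = 60.
- tread (a point): Middle of the top of the spring catch's tread, the part to press: flat dark steel plate, free lane station x 92 to 142 (this point at 117), y -150 to 60 (this point at -45). Up it is at station z = 94; it sinks with the joint and stays level wherever pressed, so a fingertip can hold it down and slide along it behind the lip.
- tab (a point): Middle of the top of the stop tab, a 12 x 12 mm steel block 14 mm high on the tread's inner edge (station x 78 to 90, y 41 to 53), moving with the tread. Up, its top stands 8 mm above the ear's underside and blocks the ear; with the catch pressed more than 8 mm the ear passes over it. With the cover home it springs up behind the ear.
- catch (a joint): How far the spring catch is pressed down, in m: 0 up, 0.013 at its bottom stop. About 2 N starts it and about 4 N holds it at the bottom.
- takeaway: Bystander: loose takeaway box with food, 120 x 165 x 50 mm, beyond the catch. Origin: centre of its underside.
- bowl: Bystander: loose white bowl, 120 mm across, 50 mm high. Origin: centre of its underside.
- sauce: Bystander: loose sauce bottle, 56 mm across, 140 mm high. Origin: centre of its underside.
- spoon: Bystander: loose serving spoon, about 200 mm long, lying on the counter past the station's +y end. Origin: centre of its underside.

How it is judged:
By the outcome, as a careful person would: the job done as asked, in the order asked, and still so for the second after the job is handed in, with the robot touching nothing.
It also fails if it takes over 38 s, if anything falls off the work surface, if the arm or the gripper's body presses on something with over 40 N, if the wrist force passes 120 N, or if a joint passes its speed limit or range.

ROBOT

A 7-joint arm with a two-finger parallel gripper is mounted at the origin on the work surface. World frame = base frame: x ahead of the robot, y to its left, z up, the work surface at z = 0. Lengths are in m, angles in rad, forces in N, time in s.
With the tool pointing down it reaches from about 0.35 to 0.9 m from the base axis. Payload 7.2 kg.
Tool frame: the origin (TCP) lies where the fingers leave the gripper's body, on its centre line; the fingertips stand env.tip_reach ahead of it and the grasp point (between the pads) lies 61 mm ahead of it (env.tip_reach is the distance from the TCP to the fingertips, in m); z points along the fingers, y is the line along which they close (so a half turn about z gives the same grasp; the last joint's range is limited). The gripper opens to 88 mm and grips with 3 to 60 N. Pads are 20 mm wide; open, the fingers measure 115 mm over their backs; the gripper's body (75 mm by 178 mm) begins 61 mm behind the grasp point.
Start: joints at [-1.253, 0.411, -0.013, 1.596, 0.006, 1.134, -0.082], TCP at [0.235, 0.579, 0.303] pointing down, gripper open.
Joint ranges: [-2.95, 2.95], [-0.29, 1.99], [-1.47, 1.44], [0.14, 2.54], [-1.03, 4.17], [0.13, 1.85], [-2.86, 2.86]. Speed limits (rad/s): [2.39, 2.39, 3.01, 3.01, 3.14, 3.14, 3.14].

INTERFACE

Orientations are given as a unit quaternion [w, x, y, z].
In Python, from workcell import sense, eyes, env gives the robot as it stands.
- The arm moves only by the tool step_arm, never from a script. Its argument "targets" is a list of rows, each a list of 7 numbers: the shift along the tool's x, y, z in units of 50 mm (1.0 is 50 mm), then the turn, a rotation vector about the tool's x, y, z in units of 6 degrees (1.0 is 6 degrees), then the opening, from -1 (shut) to 1 (fully open), so that 0 is half open. A call has 1 to 5 rows; each row is the pose to reach, as a shift and turn from the pose commanded when the call began, along the tool's axes at that moment; what a row does not reach only later rows make up. A row lasts 1/10 s, in which the tool goes at most 50 mm and 8.59 degrees, less where a joint would pass 70% of its speed; a pose out of reach is approached as far as the arm can. A call with a gripper value outside its range is refused whole. The fingers move at their own pace and stop on an object; "force" is the grip in N (left out, the last holds). Time passes only in rows, so rows that repeat a pose let the fingers close. It gives the time, the measured TCP pose, the force, the opening and the grip force at its end, in the units of the state.
- sense(): the state, without advancing time (a new reading comes with each control period).
- eyes.grab_frame(name): name is "side" or "top"; returns a dict with "color" (384x512x3 uint8, red, green, blue), "range_z" (384x512 float32, m along the optical axis (not along the pixel's ray), 0 where there is no reading), "fx", "fy", "cx", "cy" (pixels), "extrinsics" (4x4, takes a point from world to camera coordinates). Camera axes: x right, y down, z forward; pixel columns grow to the right and rows downward; lengths in m; the calibration is good to about 2 mm. A picture is of the moment at which its call begins.
- env.job_done(): hands the job in; it is judged then, once.
The state is a dict: "clock": time; "joints": joint angles; "joint_vel": joint speeds; "joint_efforts": joint torques, N m; "tool_pos": TCP position; "tcp_rot": TCP orientation; "contact_force": force on the tool from outside, world axes, zero at the start; "ft_torque": the same for the moment, N m; "finger_gap": opening from 0.0 (shut) to 1.0 (fully open); "finger_force": force on a finger pad.
Only numpy, scipy, OpenCV 4.12 (cv2) and the standard library are available. Lean on these libraries where they do the work, as an engineer would, in place of code of your own. Each camera call takes 0.05 s, during which the arm holds its last target. There are 200 camera calls.

## Working session

There is one attempt and no reset: what is moved stays moved. The work goes in short steps, Python scripts to look and compute and a tool call to move; the robot and the scene stay as the last step left them, time stands still between calls to the robot, and variables do not carry over. Pictures are saved under pics/ and viewed, at most 10 in all, crops included, and the job is handed in when it is done.

Besides the shell and the picture viewer there is one more tool, called after "Emit:" by a JSON object that holds its "fn" and its "kwargs". step_arm: Moves the arm, as the interface text tells. Its arguments: {"type":"object","properties":{"targets":{"type":"array"},"force":{"type":"number"}},"required":["targets"]}

```bash
mkdir -p pics
cat > h.py <<'E'
import numpy as np, cv2
from workcell import sense, eyes, env
def grab(n):
    f=eyes.grab_frame(n); f['E']=np.array(f['extrinsics']); return f
def cloud(f):
    z=f['range_z']; v,u=np.indices(z.shape)
    p=np.stack([(u-f['cx'])/f['fx']*z,(v-f['cy'])/f['fy']*z,z],-1)
    R,t=f['E'][:3,:3],f['E'][:3,3]
    return (p-t)@R
E
python3 - <<'E'
from h import *
s=sense(); print({k:np.round(v,3) for k,v in s.items()}, env.tip_reach)
for n in('side','top'):
    f=grab(n); cv2.imwrite(f'pics/{n}0.png',f['color'][:,:,::-1]); np.savez(f'{n}0.npz',**f)
    print(n,np.round(f['E'],3).tolist(),f['fx'],f['cx'],f['cy'])
E
```

```text
{'clock': np.float64(0.0), 'joints': array([-1.253,  0.412, -0.013,  1.597,  0.006,  1.134, -0.082]), 'joint_vel': array([-0.002, -0.   , -0.001,  0.001,  0.002,  0.   , -0.001]), 'joint_efforts': array([ 0.0000e+00, -5.8797e+01,  6.4200e-01, -2.9107e+01, -5.4000e-02,
        1.8000e-02,  0.0000e+00]), 'tool_pos': array([0.235, 0.579, 0.302]), 'tcp_rot': array([-0.   ,  0.192,  0.981, -0.001]), 'contact_force': array([ 0.052, -1.078,  0.527]), 'ft_torque': array([-0.023, -0.002, -0.016]), 'finger_force': np.float64(0.0), 'finger_gap': np.float64(0.995)} 0.08
side [[0.964, -0.267, 0.021, -0.556], [-0.124, -0.516, -0.848, 0.189], [0.237, 0.814, -0.53, 0.942], [0.0, 0.0, 0.0, 1.0]] 357.3785269212588 259.5525822254518 191.6703881097404
top [[-0.028, -1.0, -0.004, 0.077], [-0.989, 0.028, -0.144, 0.605], [0.144, -0.0, -0.99, 1.284], [0.0, 0.0, 0.0, 1.0]] 443.5564671015813 252.80928075908983 180.86722149394421
```

View pics/top0.png

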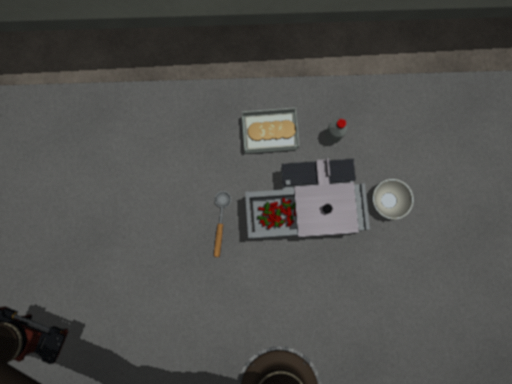

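View pics/side0.png

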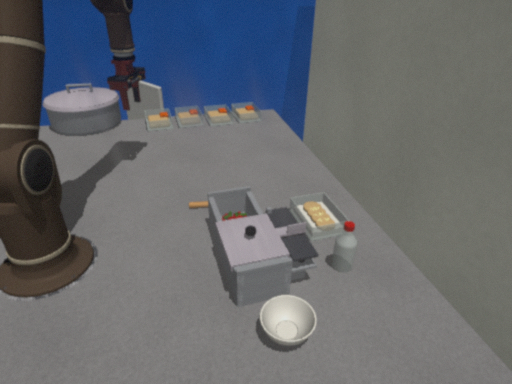

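The top view shows the cover at about (325,210) with its knob at (327,209). The chillies are at (275,213), so station +y runs to image left. The dark tread spans (282–355,172), with the ear and lip at (323,170). The takeaway is at (270,130), the bottle at (340,127) and the bowl at (393,200). The side view agrees.

```bash
cat > m.py <<'E'
from h import *
f=dict(np.load('top0.npz')); f['E']=f['extrinsics']
P=cloud(f); c=f['color'].astype(int)
R,t=f['E'][:3,:3],f['E'][:3,3]; C=-R.T@t
def ray(u,v,z):
    d=R.T@np.array([(u-f['cx'])/f['fx'],(v-f['cy'])/f['fy'],1]); return C+d*(z-C[2])/d[2]
reg=np.zeros(c.shape[:2],bool); reg[145:245,235:375]=1
hsv=cv2.cvtColor(f['color'],cv2.COLOR_RGB2HSV)
g=c.sum(2)
print('samples cover',c[225,340],'tread',c[170,300],c[170,345],'deck',c[205,363],'counter',c[270,300],'tabmark',c[182,288],'lip',c[172,327],c[172,320])
def rect(m,z,n):
    m=cv2.morphologyEx((m&reg).astype(np.uint8),cv2.MORPH_OPEN,np.ones((3,3)))
    k,l,s,ce=cv2.connectedComponentsWithStats(m); 
    for i in range(1,k):
        if s[i,4]<60: continue
        mm=l==i
        cn=cv2.findContours(mm.astype(np.uint8),0,2)[0][0][:,0]
        w=np.array([ray(u,v,z)[:2] for u,v in cn],np.float32)
        print(n,s[i],'medz',round(float(np.median(P[mm][:,2])),4),'rect',cv2.minAreaRect(w*1000))
rect((g>330)&(c[...,0]>c[...,1]+8),.106,'cover')
rect(g<150,.094,'tread')
rect((P[...,2]>.085)&(P[...,2]<.2),.106,'hi')
im=f['color'][145:245,235:385,::-1]; cv2.imwrite('pics/crop0.png',cv2.resize(im,None,fx=5,fy=5,interpolation=cv2.INTER_CUBIC))
E
python3 m.py
```

```text
samples cover [147 142 147] tread [42 44 47] [42 44 48] deck [71 75 75] counter [94 95 92] tabmark [121 126 127] lip [69 66 70] [149 144 149]
tread [330 160  24  22 477] medz 0.0938 rect ((622.5066528320312, -196.9434814453125), (67.19725036621094, 61.48490905761719), 88.3516845703125)
tread [274 163  43  26 812] medz 0.093 rect ((614.9442138671875, -62.02674102783203), (65.3302230834961, 125.17296600341797), 5.715314865112305)
tread [368 190   7  26 111] medz -0.0005 rect ((527.3163452148438, -275.1084289550781), (72.07220458984375, 14.987300872802734), 2.1387617588043213)
tread [238 200   9  41 269] medz 0.0002 rect ((488.2486267089844, 93.9258041381836), (114.2623291015625, 19.688392639160156), 2.619265556335449)
tread [259 200  37  28 706] medz 0.0563 rect ((503.375244140625, -6.106239318847656), (71.65145111083984, 104.1093521118164), 3.545665740966797)
tread [322 205  10   8  63] medz 0.1315 rect ((513.8767700195312, -148.14512634277344), (25.852968215942383, 19.994218826293945), 88.36449432373047)
hi [ 245  159  124   79 5821] medz 0.1042 rect ((546.6290283203125, -87.75874328613281), (214.03367614746094, 341.47021484375), 2.3265740871429443)
```

View pics/crop0.png

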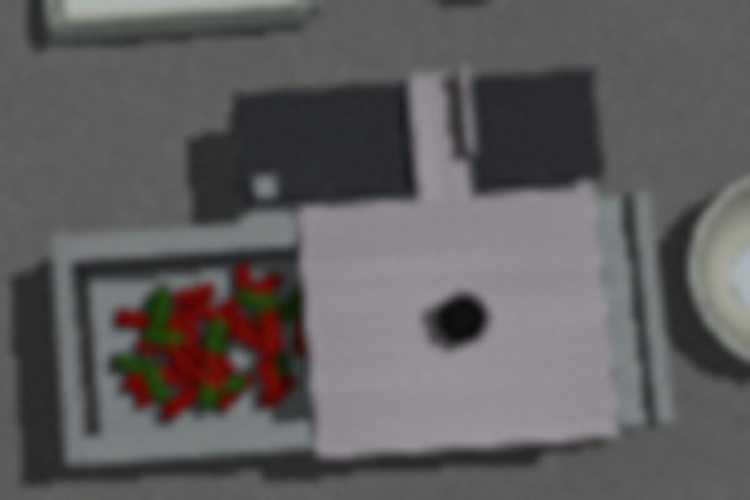

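The crop, at 5x and offset (235,145), shows the tread's far corners at (234,95) and (594,70). The tab is at (265,186) and the lip's top edge at (467,110). The housing corners are at (52,235), (68,465), (672,422) and (650,195).

```bash
cat >> m.py <<'E'
print('----')
def q(x,y,z): return ray(x/5+235-.4,y/5+145-.4,z)[:2]
H=np.array([q(*p,.112) for p in[(52,235),(68,465),(672,422),(650,195)]])
hs=np.array([[65,170],[-65,170],[-65,-170],[65,-170]])/1000
T=np.array([q(*p,.094) for p in[(234,95),(594,70),(602,178)]])
ts=np.array([[142,60],[142,-150],[78,-150]])/1000
tab=np.array([q(265,186,.108)]); tbs=np.array([[84,47]])/1000
W=np.vstack([H,T,tab]);S=np.vstack([hs,ts,tbs])
wc,sc=W.mean(0),S.mean(0); A=(S-sc).T@(W-wc); th=np.arctan2(A[0,1]-A[1,0],A[0,0]+A[1,1])
Rz=np.array([[np.cos(th),-np.sin(th)],[np.sin(th),np.cos(th)]]); o=wc-Rz@sc
print('yaw',np.degrees(th),'origin',o); print('resid mm',np.round((S@Rz.T+o-W)*1000,1).tolist())
st=lambda w:(np.asarray(w)-o)@Rz*1000
cov=[q(*p,.106) for p in[(300,208),(315,458),(618,435),(597,193)]]; print('cover corners st',np.round(st(cov)),'knob',st(q(463,318,.132)))
print('lip top', st([q(463,68,.130),q(475,150,.130)]))
# depth clouds in station frame
X=st(P[...,:2][reg]); Z=P[...,2][reg]*1000
m=(X[:,0]>80)&(X[:,0]<150)&(Z>115); print('lip pts',m.sum(),np.round(np.c_[X,Z][m]).tolist()[:12])
g2=dict(np.load('side0.npz')); g2['E']=g2['extrinsics']; Q=cloud(g2); Y=st(Q[...,:2]); zz=Q[...,2]*1000
for n,m in dict(lip=(Y[...,0]>95)&(Y[...,0]<140)&(zz>112)&(abs(Y[...,1]+50)<90),tread=(Y[...,0]>100)&(Y[...,0]<135)&(zz>80)&(zz<99)&(abs(Y[...,1]+45)<90)).items():
    print(n,m.sum(),np.round(np.percentile(np.c_[Y[m],zz[m]],[5,50,95],axis=0),0).tolist())
for n,y in(('tread',-45),): print(n,o+Rz@[.117,y/1000])
for n,r in(('takeaway',(100,160,235,305)),('sauce',(110,150,325,350)),):
    b=np.zeros_like(reg); b[r[0]:r[1],r[2]:r[3]]=1; m=b&(P[...,2]>.02); print(n,np.round(np.percentile(np.c_[st(P[...,:2][m]),P[...,2][m]*1000],[3,97],axis=0)).tolist())
E
python3 m.py | sed -n '/----/,$p'
```

```text
----
yaw 2.277442908418735 origin [ 0.50897548 -0.08927134]
resid mm [[0.3, 0.5], [-0.3, 1.0], [-1.0, -1.0], [0.7, 0.1], [0.8, 0.8], [0.5, 0.1], [-0.1, -1.7], [-0.9, 0.2]]
cover corners st [[  71.   28.]
 [ -70.   31.]
 [ -69. -140.]
 [  68. -142.]] knob [  0.52090965 -54.66065221]
lip top [[141.17660881 -67.9791393 ]
 [ 94.1182715  -70.37795962]]
lip pts 42 [[143.0, -65.0, 126.0], [141.0, -67.0, 133.0], [141.0, -66.0, 122.0], [140.0, -68.0, 127.0], [137.0, -65.0, 128.0], [136.0, -66.0, 133.0], [136.0, -66.0, 118.0], [133.0, -66.0, 132.0], [132.0, -65.0, 122.0], [130.0, -66.0, 132.0], [131.0, -70.0, 127.0], [130.0, -65.0, 119.0]]
lip 112 [[96.0, -74.0, 113.0], [117.0, -72.0, 124.0], [137.0, -69.0, 132.0]]
tread 442 [[101.0, -129.0, 93.0], [117.0, -75.0, 95.0], [133.0, 36.0, 97.0]]
tread [ 0.62767129 -0.1295864 ]
takeaway [[201.0, 4.0, 21.0], [319.0, 157.0, 53.0]]
sauce [[212.0, -134.0, 27.0], [257.0, -87.0, 142.0]]
```

The station fit is good, with residuals ≤1.7 mm. Yaw is 2.28° and the origin is (0.509, -0.089). The cover is at y≈-55 and the lip face at y≈-70.5, and the heights match the text. I'll go above tread point (117,-97) with the fingers shut and tool y along station +y.

Emit:
{"fn": "step_arm", "kwargs": {"targets": [[-0.69,-0.58,0,0,0,-0.8,-1],[-1.38,-1.16,0,0,0,-1.6,-1],[-2.07,-1.74,0,0,0,-2.4,-1],[-2.76,-2.32,0,0,0,-3.2,-1],[-3.45,-2.9,0,0,0,-4.07,-1]], "force": 20}}

```text
clock: 0.6
tool_pos: [0.3409, 0.3779, 0.3024]
tcp_rot: [-0.0, -0.022, 1.0, -0.0]
contact_force: [0.7, 0.0, -0.3]
finger_gap: 0.582
finger_force: 0.0
```

Emit:
{"fn": "step_arm", "kwargs": {"targets": [[-0.38,-0.82,0,0,0,0,-1],[-0.76,-1.64,0,0,0,0,-1],[-1.14,-2.46,0,0,0,0,-1],[-1.52,-3.28,0,0,0,0,-1],[-1.9,-4.1,0,0,0,0,-1]]}}

```text
clock: 1.1
tool_pos: [0.444, 0.177, 0.3026]
tcp_rot: [-0.0, -0.02, 1.0, 0.0]
contact_force: [0.8, 0.1, -0.5]
finger_gap: 0.129
finger_force: 0.0
```

Emit:
{"fn": "step_arm", "kwargs": {"targets": [[-0.38,-0.82,0,0,0,0,-1],[-0.76,-1.64,0,0,0,0,-1],[-1.14,-2.46,0,0,0,0,-1],[-1.52,-3.28,0,0,0,0,-1],[-1.9,-4.1,0,0,0,0,-1]]}}

```text
clock: 1.6
tool_pos: [0.5473, -0.0239, 0.3025]
tcp_rot: [-0.0, -0.02, 1.0, 0.0]
contact_force: [0.2, 1.2, -0.1]
finger_gap: 0.005
finger_force: 0.0
```

Emit:
{"fn": "step_arm", "kwargs": {"targets": [[-0.38,-0.82,0,0,0,0,-1],[-0.76,-1.64,0,0,0,0,-1],[-1.14,-2.46,0,0,0,0,-1],[-1.5,-3.22,0,0,0,0,-1],[-1.5,-3.22,0,0,0,0,-1]]}}

```text
clock: 2.1
tool_pos: [0.6286, -0.1866, 0.3016]
tcp_rot: [-0.001, -0.017, 1.0, -0.002]
contact_force: [0.3, 0.1, -0.4]
finger_gap: 0.006
finger_force: 0.0
```

```bash
cat > k.py <<'E'
from h import *
th=np.radians(2.28); Rz=np.array([[np.cos(th),-np.sin(th)],[np.sin(th),np.cos(th)]]); o=np.array([.50898,-.08927])
st=lambda w:(np.asarray(w)-o)@Rz*1000
s=sense()
a=s['tcp_rot']; ang=np.degrees(2*np.arctan2(a[2],a[1]))%360
print('tip st',np.round(st(s['tool_pos'][:2]),1),'tipz',round((s['tool_pos'][2]-env.tip_reach)*1000,1),'yawerr',round(ang-182.28,2),'rot',np.round(a,4),'F st',np.round(np.r_[s['contact_force'][:2]@Rz,s['contact_force'][2]],1),'t',s['clock'],'gap',s['finger_gap'],'j',np.round(s['joints'],2))
E
python3 k.py
python3 - <<'E'
from h import *
f=grab('side'); im=f['color'][150:340,180:400,::-1]; cv2.imwrite('pics/s1.png',cv2.resize(im,None,fx=3,fy=3))
E
```

```text
tip st [ 115.6 -102. ] tipz 221.6 yawerr -0.36 rot [-5.000e-04 -1.680e-02  9.999e-01 -1.800e-03] F st [ 0.3  0.1 -0.4] t 2.1 gap 0.005674951854981085 j [-0.03  0.48  0.35  1.54 -0.17  1.16  1.96]
```

View pics/s1.png

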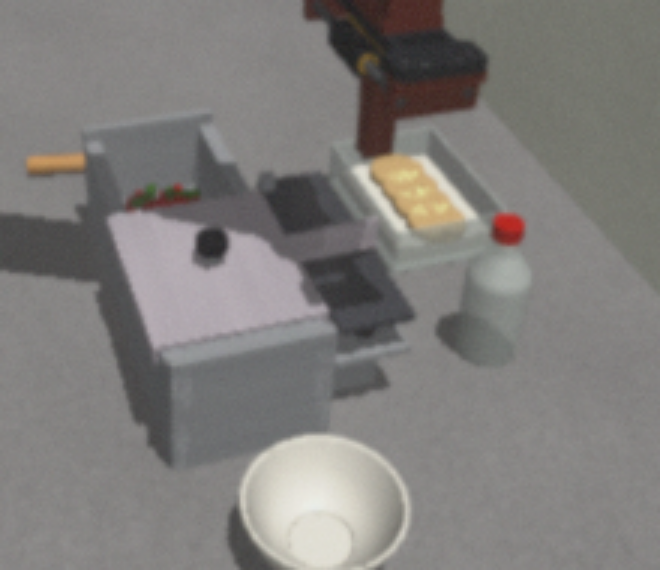

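The side crop shows the shut fingers at (377,130) hovering over the tread lane behind the lip, clear of the bottle at (505,260) and the takeaway. I'll go down now.

Emit:
{"fn": "step_arm", "kwargs": {"targets": [[0,0,0.6,0,0,0,-1],[0,0,1.2,0,0,0,-1],[0,0,1.8,0,0,0,-1],[0,0,2.3,0,0,0,-1],[0,0,2.3,0,0,0,-1]]}}

```text
clock: 2.65
tool_pos: [0.6263, -0.1777, 0.1839]
tcp_rot: [-0.003, -0.021, 1.0, 0.001]
contact_force: [0.4, -0.5, 0.2]
finger_gap: 0.002
finger_force: 0.0
```

```bash
python3 k.py
```

```text
tip st [113.7 -93.1] tipz 103.9 yawerr 0.13 rot [-0.0033 -0.0211  0.9998  0.0012] F st [ 0.4 -0.5  0.2] t 2.65 gap 0.0018953916000119294 j [-0.01  0.58  0.31  1.66 -0.21  0.94  1.99]
```

Emit:
{"fn": "step_arm", "kwargs": {"targets": [[-0.06,-0.06,0.1,0,0,0,-1],[-0.06,-0.06,0.2,0,0,0,-1],[-0.06,-0.06,0.3,0,0,0,-1],[-0.06,-0.06,0.4,0,0,0,-1],[-0.06,-0.06,0.46,0,0,0,-1]]}}

```text
clock: 3.15
tool_pos: [0.6321, -0.183, 0.1652]
tcp_rot: [0.001, -0.02, 1.0, -0.0]
contact_force: [1.8, -0.1, 4.5]
finger_gap: 0.006
finger_force: 1.8
```

```bash
python3 k.py
```

```text
tip st [119.3 -98.6] tipz 85.2 yawerr 0.04 rot [ 1.000e-03 -2.020e-02  9.998e-01 -2.000e-04] F st [ 1.8 -0.2  4.5] t 3.15 gap 0.0060005991462799505 j [ 0.    0.61  0.31  1.66 -0.22  0.9   2.  ]
```

Emit:
{"fn": "step_arm", "kwargs": {"targets": [[0,0,0.04,0,0,0,-1],[0,0,0.08,0,0,0,-1],[0,0,0.08,0,0,0,-1],[0,0,0.08,0,0,0,-1]]}}

```text
clock: 3.55
tool_pos: [0.6321, -0.183, 0.1614]
tcp_rot: [0.001, -0.02, 1.0, -0.0]
contact_force: [0.2, -0.0, 7.2]
finger_gap: 0.007
finger_force: 3.1
```

```bash
python3 k.py
```

```text
tip st [119.3 -98.6] tipz 81.4 yawerr 0.04 rot [ 9.000e-04 -2.020e-02  9.998e-01 -2.000e-04] F st [ 0.2 -0.   7.2] t 3.55 gap 0.006844335299563174 j [ 0.    0.62  0.3   1.66 -0.22  0.9   2.  ]
```

The catch is at its bottom stop (tip z 81, 7 N). I'll hold it there and slide towards the lip.

Emit:
{"fn": "step_arm", "kwargs": {"targets": [[0,0.1,0.03,0,0,0,-1],[0,0.2,0.03,0,0,0,-1],[0,0.3,0.03,0,0,0,-1],[0,0.4,0.03,0,0,0,-1],[0,0.5,0.03,0,0,0,-1]]}}

```text
clock: 4.05
tool_pos: [0.6313, -0.1612, 0.1613]
tcp_rot: [0.002, -0.019, 1.0, -0.002]
contact_force: [-0.2, -6.4, 11.9]
finger_gap: 0.006
finger_force: 7.0
```

```bash
python3 k.py
```

```text
tip st [119.4 -76.7] tipz 81.3 yawerr -0.09 rot [ 0.002  -0.0191  0.9998 -0.0021] F st [-0.5 -6.4 11.9] t 4.05 gap 0.005882367313763677 j [-0.04  0.61  0.31  1.68 -0.22  0.88  1.97]
```

Emit:
{"fn": "step_arm", "kwargs": {"targets": [[0,0.15,0,0,0,0,-1],[0,0.3,0,0,0,0,-1],[0,0.45,0,0,0,0,-1],[0,0.6,0,0,0,0,-1],[0,0.7,0,0,0,0,-1]]}}

```text
clock: 4.55
tool_pos: [0.6299, -0.1259, 0.1614]
tcp_rot: [0.002, -0.019, 1.0, -0.002]
contact_force: [-0.3, -7.8, 12.2]
finger_gap: 0.002
finger_force: 7.4
```

```bash
python3 k.py
cat > c.py <<'E'
from k import *
import sys
f=grab('top'); P=cloud(f); X=st(P[...,:2]); z=P[...,2]*1000
m=(abs(X[...,0])<60)&(z>98)&(z<111)&(f['color'][...,0].astype(int)>f['color'][...,1]+3)&(abs(X[...,1])<165)
print('cover y range',np.percentile(X[m][:,1],[1,50,99]),'knob',[np.median(X[k],0).round() for k in[(abs(X[...,0])<25)&(abs(X[...,1])<120)&(z>118)&(z<137)&(f['color'].sum(-1)<200)]])
f2=grab('side')
if len(sys.argv)>1:
    cv2.imwrite(f'pics/{sys.argv[1]}.png',np.vstack([cv2.resize(f['color'][135:245,235:400,::-1],(600,400),interpolation=2)[:300],cv2.resize(f2['color'][160:300,190:400,::-1],(600,400))[:300]]))
E
python3 c.py p2
```

```text
tip st [119.4 -41.5] tipz 81.4 yawerr -0.08 rot [ 0.0019 -0.0192  0.9998 -0.002 ] F st [-0.6 -7.8 12.2] t 4.55 gap 0.0018127405853447457 j [-0.09  0.59  0.3   1.7  -0.22  0.87  1.91]
tip st [119.4 -41.5] tipz 81.4 yawerr -0.08 rot [ 0.0019 -0.0192  0.9998 -0.002 ] F st [-0.6 -7.8 12.2] t 4.55 gap 0.0018127405853447457 j [-0.09  0.59  0.3   1.7  -0.22  0.87  1.91]
cover y range [-3.09107625 33.82412739 69.43560008] knob [array([nan, nan])]
  return _methods._mean(a, axis=axis, dtype=dtype,
  ret = um.true_divide(
```

View pics/p2.png

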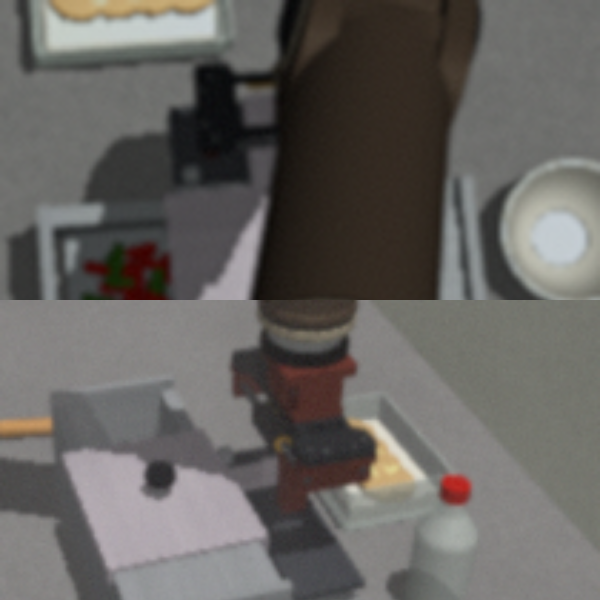

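The cover is moving with the fingers. Its front edge is at y≈69, so the cover is at ≈-15.5. In the pictures the fingers are on the tread behind the lip, clear of the takeaway and bottle. I'll keep going.

Emit:
{"fn": "step_arm", "kwargs": {"targets": [[0,0.15,0,0,0,0,-1],[0,0.3,0,0,0,0,-1],[0,0.45,0,0,0,0,-1],[0,0.6,0,0,0,0,-1],[0,0.75,0,0,0,0,-1]]}}

```text
clock: 5.15
tool_pos: [0.6284, -0.0889, 0.1613]
tcp_rot: [0.002, -0.019, 1.0, -0.002]
contact_force: [-0.7, -8.3, 12.9]
finger_gap: 0.004
finger_force: 7.5
```

Emit:
{"fn": "step_arm", "kwargs": {"targets": [[0,0.15,0,0,0,0,-1],[0,0.3,0,0,0,0,-1],[0,0.45,0,0,0,0,-1],[0,0.6,0,0,0,0,-1],[0,0.7,0,0,0,0,-1]]}}

```text
clock: 5.65
tool_pos: [0.6271, -0.0533, 0.1612]
tcp_rot: [0.002, -0.019, 1.0, -0.002]
contact_force: [-0.6, -8.6, 13.5]
finger_gap: 0.007
finger_force: 7.5
```

```bash
python3 k.py
```

```text
tip st [119.4  31.3] tipz 81.2 yawerr -0.08 rot [ 0.0017 -0.0192  0.9998 -0.0016] F st [-0.9 -8.5 13.5] t 5.65 gap 0.00656604008809051 j [-0.21  0.57  0.3   1.74 -0.21  0.86  1.8 ]
```

Emit:
{"fn": "step_arm", "kwargs": {"targets": [[0,0.1,0,0,0,0,-1],[0,0.18,0,0,0,0,-1],[0,0.24,0,0,0,0,-1],[0,0.3,0,0,0,0,-1],[0,0.3,0,0,0,0,-1]]}}

```text
clock: 6.15
tool_pos: [0.6265, -0.0381, 0.1611]
tcp_rot: [0.002, -0.019, 1.0, -0.001]
contact_force: [-0.6, -5.4, 13.4]
finger_gap: 0.005
finger_force: 7.1
```

Emit:
{"fn": "step_arm", "kwargs": {"targets": [[0,0.02,0,0,0,0,-1],[0,0.04,0,0,0,0,-1],[0,0.06,0,0,0,0,-1],[0,0.06,0,0,0,0,-1]]}}

```text
clock: 6.55
tool_pos: [0.6264, -0.0369, 0.1611]
tcp_rot: [0.002, -0.019, 1.0, -0.002]
contact_force: [0.2, -9.8, 13.1]
finger_gap: 0.007
finger_force: 8.9
```

```bash
python3 k.py
```

```text
tip st [119.4  47.7] tipz 81.1 yawerr -0.14 rot [ 0.0018 -0.0186  0.9998 -0.0023] F st [-0.2 -9.8 13.1] t 6.55 gap 0.0069612334047054305 j [-0.24  0.57  0.3   1.74 -0.21  0.85  1.77]
```

Emit:
{"fn": "step_arm", "kwargs": {"targets": [[0,0.04,0,0,0,0,-1],[0,0.08,0,0,0,0,-1],[0,0.08,0,0,0,0,-1]]}}

```text
clock: 6.85
tool_pos: [0.6264, -0.0364, 0.1612]
tcp_rot: [0.002, -0.017, 1.0, -0.004]
contact_force: [2.3, -18.0, 11.2]
finger_gap: 0.006
finger_force: 13.1
```

```bash
python3 c.py p3 2>/dev/null
```

```text
tip st [119.4  48.2] tipz 81.2 yawerr -0.29 rot [ 0.0022 -0.0173  0.9998 -0.0042] F st [  1.6 -18.1  11.2] t 6.85 gap 0.006172947780959325 j [-0.24  0.57  0.31  1.74 -0.21  0.85  1.76]
cover y range [109.65008336 129.65798483 152.92561086] knob [array([nan, nan])]
```

View pics/p3.png

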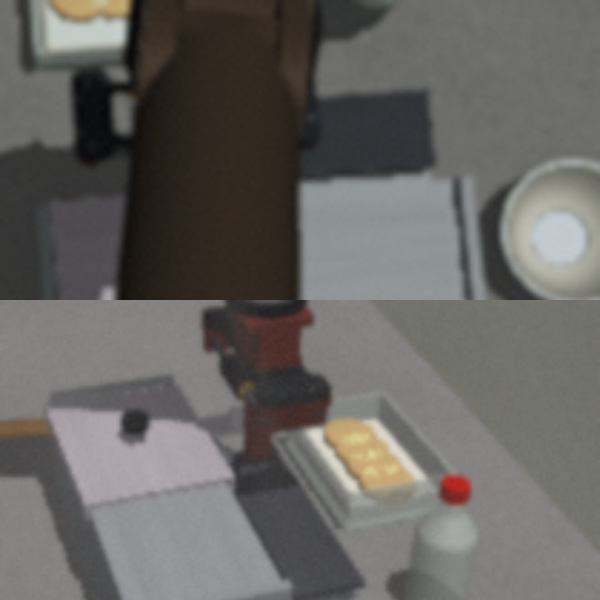

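The fingers are against a firm stop: 18 N, with the tip stalled at y=48. The pictures show the cover over the chillies up to the end wall. I'll back off slightly with the catch still down, then lift.

Emit:
{"fn": "step_arm", "kwargs": {"targets": [[0,-0.08,0,0,0,0,-1],[0,-0.16,0,0,0,0,-1],[0,-0.24,0,0,0,0,-1],[0,-0.24,0,0,0,0,-1]]}}

```text
clock: 7.35
tool_pos: [0.6269, -0.0393, 0.1611]
tcp_rot: [0.002, -0.021, 1.0, 0.001]
contact_force: [-0.5, 3.8, 14.7]
finger_gap: 0.003
finger_force: 7.2
```

```bash
python3 k.py
```

```text
tip st [119.8  45.2] tipz 81.1 yawerr 0.07 rot [ 0.0016 -0.0205  0.9998  0.0011] F st [-0.4  3.8 14.7] t 7.35 gap 0.003211139971772025 j [-0.22  0.57  0.3   1.74 -0.22  0.86  1.78]
```

Emit:
{"fn": "step_arm", "kwargs": {"targets": [[0,-0.03,-0.1,0,0,0,-1],[0,-0.03,-0.25,0,0,0,-1],[0,-0.03,-0.4,0,0,0,-1],[0,-0.03,-0.6,0,0,0,-1],[0,-0.03,-1.0,0,0,0,-1]]}}

```text
clock: 7.85
tool_pos: [0.6246, -0.0421, 0.2084]
tcp_rot: [-0.002, -0.02, 1.0, -0.0]
contact_force: [-0.1, 1.1, 0.2]
finger_gap: 0.007
finger_force: 0.0
```

Emit:
{"fn": "step_arm", "kwargs": {"targets": [[0,0,-0.6,0,0,0,-1],[0,0,-1.4,0,0,0,-1],[0,0,-2.2,0,0,0,-1],[0,0,-2.6,0,0,0,-1],[0,0,-2.6,0,0,0,-1]]}}

```text
clock: 8.35
tool_pos: [0.6265, -0.0425, 0.3429]
tcp_rot: [0.003, -0.02, 1.0, -0.0]
contact_force: [-0.8, -0.5, -0.9]
finger_gap: 0.01
finger_force: 0.0
```

Emit:
{"fn": "step_arm", "kwargs": {"targets": [[0,0.9,-0.2,0,0,0,-1],[0,1.8,-0.4,0,0,0,-1],[0,2.7,-0.6,0,0,0,-1],[0,3.6,-0.6,0,0,0,-1],[0,4.5,-0.6,0,0,0,-1]]}}

```text
clock: 8.85
tool_pos: [0.6159, 0.1842, 0.3682]
tcp_rot: [-0.001, -0.02, 1.0, -0.0]
contact_force: [-0.2, -0.3, -0.4]
finger_gap: 0.001
finger_force: 0.0
```

Emit:
{"fn": "step_arm", "kwargs": {"targets": [[0,0.8,0,0,0,0,-1],[0,1.6,0,0,0,0,-1],[0,2.0,0,0,0,0,-1],[0,2.0,0,0,0,0,-1],[0,2.0,0,0,0,0,-1]]}}

```text
clock: 9.35
tool_pos: [0.6129, 0.281, 0.3683]
tcp_rot: [-0.0, -0.02, 1.0, -0.001]
contact_force: [0.6, -0.8, -0.0]
finger_gap: 0.004
finger_force: 0.0
```

```bash
python3 c.py p4 2>/dev/null
python3 - <<'E'
from k import *
f=grab('top'); P=cloud(f); X=st(P[...,:2]); z=P[...,2]*1000
def h(a,b,c,d): m=(X[...,0]>a)&(X[...,0]<b)&(X[...,1]>c)&(X[...,1]<d); return m.sum(),np.percentile(z[m],[10,50,90]).round(1)
print('tread',h(100,135,-140,20),'tab',h(80,88,43,51),'deck',h(-50,50,-140,-30),'cover',h(-50,50,100,150))
E
```

```text
tip st [118.5 365.8] tipz 288.3 yawerr -0.02 rot [-4.000e-04 -1.970e-02  9.998e-01 -1.100e-03] F st [ 0.5 -0.8 -0. ] t 9.35 gap 0.004302916616937415 j [-0.68  0.46  0.26  1.39 -0.12  1.31  1.2 ]
cover y range [ -6.85122228  73.73893646 154.99731107] knob [array([-0., 75.])]
tip st [119.  364.6] tipz 289.1 yawerr -0.16 rot [ 1.000e-04 -1.850e-02  9.998e-01 -7.000e-04] F st [-0.2 -0.4  0.4] t 9.45 gap 0.004466006545376118 j [-0.67  0.46  0.27  1.39 -0.12  1.31  1.2 ]
tread (np.int64(661), array([90.4, 93.7, 96.9])) tab (np.int64(10), array([ 60. , 105.7, 108.7])) deck (np.int64(1365), array([ 96.5,  99.7, 102.9])) cover (np.int64(626), array([102.7, 105.8, 108.8]))
```

View pics/p4.png

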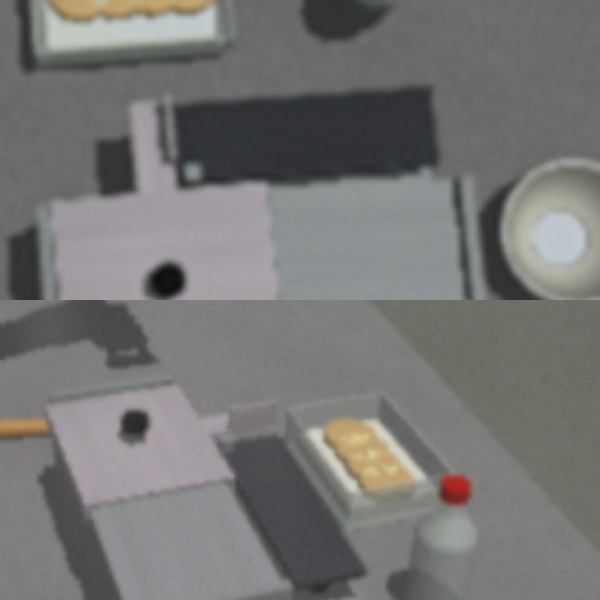

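The cover is home (knob at y=75) and the tread is back up at 94 mm. The tab, at (193,172) in the top picture, stands behind the ear, and the other things haven't moved.

```bash
python3 -c "
from workcell import env
print(env.job_done())"
```

```text
the job is handed in; nothing more can be done
None
```

The cover is fully home (measured y = 75 mm), the catch has sprung up behind its ear, the takeaway, bowl and bottle look unmoved in the last pictures, and the job was handed in at about 9.5 s; no verdict came back.

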